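# Set the board frame to its gauge mark by rolling the knurled wheel

## Task

Set up the board holder for the next batch: with a fingertip on the exposed rim of its knurled wheel, roll the wheel, stroke after stroke, until the sliding rail has closed the gap so far that its pointer stands exactly opposite the point of the gauge rider on the scale. Move the rail only by the wheel, without touching the rail itself, and leave the rider where it is clamped. Nothing needs gripping: do not pick up or shift the things lying around the holder, and finish with the hand clear.

Things in the scene. Friction and masses are not known exactly. Their poses are not given: they have to be found in the camera images.
- frame: Adjustable circuit-board holder bolted to the bench: base 210 (x) by 360 (y) by 12 mm, guide rods and screw along y, fixed rail at its +y end, sliding rail that closes towards +y. All but the wheel is under 70 mm high. A scale bar runs along the +x edge, its white top 51 mm above the bench. Origin: centre of the underside, z up. All sizes and x, y directions below are in this frame's axes.
- wheel_top (a point): Top of the knurled steel wheel (60 mm diameter, 26 mm wide, axis along y) at (0, -140, 74) mm in the frame; fixed, does not turn. The wheel sits between two blocks 66 mm high, 66 mm long in x there, so only the top 8 mm of rim is free: about 40 degrees either side of the top. It takes about 2 N along the rim to turn and stays where left; a fingertip pressing 5 to 15 N turns it.
- wheel (a joint): Wheel angle, rad. It grows when the top of the rim is drawn towards the frame's -x (the side away from the scale bar); this moves the sliding rail to +y and closes the gap, 25 mm for a full turn (3.98 mm per rad, about 4 mm for a stroke of 30 mm along the rim). Rolled the other way the gap opens.
- rail: Sliding rail on the guide rods: block 38 mm in y, with a dark steel jaw plate 136 mm long in x, top 68 mm above the bench. Origin on the screw axis at its jaw face (+y side), 44 mm up; axes as the frame's. Moved only by the screw; the robot must not touch it.
- pointer_tip (a point): Tip of the flat steel pointer (10 mm wide, 3 mm thick) that reaches from the top of the sliding rail to +x over the scale, 57 mm above the bench. It moves along y with the rail.
- rider_mark (a point): Point of the steel gauge rider (16 mm wide in y) clamped astride the scale bar, 57 mm above the bench, 4 mm beyond the pointer's tip in x; axes as the frame's. It starts 10 to 28 mm ahead (+y) of the pointer. The gap is right when pointer tip and rider point have the same y in the frame.
- board_centre (a point): Loose circuit board lying flat beside the frame's +y end, 100 by 160 mm, 17 mm high with its parts; this point at its centre, 5 mm up. Leave it alone.
- heatsink_centre (a point): Loose finned aluminium heat sink, 50 by 70 mm, 31 mm high, on the frame's -x side; this point at its centre. Leave it alone.
- screwdriver_grip (a point): Loose screwdriver, 190 mm long, lying beyond the frame's -y end; this point in its handle. Leave it alone.
- jar_centre (a point): Loose closed amber glass jar, 44 mm in diameter and 70 mm high, standing beyond the frame's -y end; this point at its centre. Leave it alone.

How it is judged:
By the outcome, as a careful person would: the job done as asked, in the order asked, and still so for the second after the job is handed in, with the robot touching nothing.
It also fails if it takes over 58 s, if anything falls off the work surface, if the arm or the gripper's body presses on something with over 40 N, if the wrist force passes 120 N, or if a joint passes its speed limit or range.

## Robot

A 6-joint arm with a two-finger parallel gripper is mounted at the origin on the work surface. World frame = base frame: x ahead of the robot, y to its left, z up, the work surface at z = 0. Lengths are in mm, angles in rad, forces in N, time in s.
With the tool pointing down it reaches from about 275 to 750 mm from the base axis. Payload 10.2 kg.
Tool frame: the origin (TCP) lies midway between the tips of the shut fingers; the grasp point (between the pads) lies 19 mm behind it; z points along the fingers, y is the direction in which the jaws open and shut (so a half turn about z gives the same grasp; the last joint's range is limited). The gripper opens to 85 mm and grips with 20 to 120 N. Pads are 22 mm wide; open, the fingers measure 114 mm over their backs; the gripper's body (76 mm by 85 mm) begins 54 mm behind the grasp point. The pads swing forward as they close: fully open they stand 13 mm farther back than shut.
Start: joints at [1.022, 0.313, 1.498, -0, 1.331, -0.223], TCP at [168.048, 497.384, 231.294] pointing down, gripper open.
Joint ranges: [-2.94, 2.94], [-0.97, 2.17], [0.19, 2.56], [-1.23, 4.37], [0.02, 3.11], [-2.88, 2.88]. Speed limits (rad/s): [2.39, 2.39, 3.01, 3.14, 3.14, 3.14].

## Interface

Orientations are given as a unit quaternion [w, x, y, z].
In Python, from rig import sense, capture, finish_job, search_frame, trace gives the robot as it stands.
- The arm moves only by the tool arm_command, never from a script. Its argument "steps" is one flat list of numbers, 5 for each row, row after row: the shift along the world's x, y, z in units of 50 mm (1.0 is 50 mm), then the turn about the world's z in units of 5 degrees (1.0 is 5 degrees), then the opening in per cent of the stroke, from 0 (shut) to 100 (fully open). In form: [dx, dy, dz, twist, fingers, dx, dy, dz, twist, fingers, ...]. A call has 1 to 5 rows; each row shifts and turns the commanded pose from where the row before left it; what a row does not reach is not made up. A row lasts 1/8 s, in which the tool goes at most 62.5 mm and 10.7 degrees, less where a joint would pass 70% of its speed; a pose out of reach is approached as far as the arm can. A call is refused whole if a number of a shift passes 1 or a number of a turn 1, either way. A call with a gripper value outside its range is refused whole. The fingers move at their own pace and stop on an object; "grip_force" is the grip in N (left out, the last holds). Time passes only in rows, so rows that do not move let the fingers close. It gives the time, the measured TCP pose, the force and the opening at its end, in the units of the state.
- sense(): the state, without advancing time (a new reading comes with each control period).
- capture(name): name is "scene" or "side" or "wrist"; returns a dict with "frame" (384x512x3 uint8, blue, green, red), "fov_y" (degrees; the focal length in pixels is half the picture's height over the tangent of half this angle, whatever the lens; pixels are square), "cx", "cy" (the principal point, pixels), "k1" (the pictures are not rectified: a ray, as slopes to the right and down, at radius r is drawn at 1 + k1 r^2 times it, then the intrinsics apply), "extrinsics" (4x4, takes a point from world to camera coordinates). Camera axes: x right, y down, z forward; pixel columns grow to the right and rows downward; lengths in mm; the calibration is good to about 2 mm. A picture is of the moment at which its call begins. There is no depth.
- finish_job(): hands the job in, once; it reports no verdict.
Trained networks look in a picture, given as the dict that the camera call returned (one of the last four; its "shot" number tells which), for a name from the list of things; names that differ only in an ending like _2 or _b are one class to them, and where a whole thing is asked for, a point or a joint stands for the part that bears it (a point fixed in the world has none). Each returns a list of dicts, best first, with "score" (0 to 1); they miss things now and then, are a little off and sometimes report something else, mostly with a low value. They report only what shows in the picture. A call takes as long as a camera call.
- search_frame(picture, target): "point" ([x, y, z] in mm, in world coordinates, good to about 4 mm: the middle of the surface that is visible of it).
- trace(picture, target): "mask" (384x512 bool, what is visible of it).
The state is a dict: "time_s": time; "joints": joint angles; "dq": joint speeds; "tau": joint torques, N m; "eef_pos": TCP position; "ee_rot": TCP orientation; "force": force on the tool from outside, world axes, zero at the start; "wrist_torque": the same for the moment, N m; "grip_width": opening from 0.0 (shut) to 1.0 (fully open).
Only numpy, scipy, OpenCV 4.12 (cv2) and the standard library are available. Lean on these libraries where they do the work, as an engineer would, in place of code of your own. Each camera call takes 0.05 s, during which the arm holds its last target. There are 200 camera calls.

## Working session

There is one attempt and no reset: what is moved stays moved. The work goes in short steps, Python scripts to look and compute and a tool call to move; the robot and the scene stay as the last step left them, time stands still between calls to the robot, and variables do not carry over. Pictures are saved under pics/ and viewed, on a budget of 10 in all, crops included, one or two more only if the job needs it, and the job is handed in when it is done.

Besides the shell and the picture viewer there is one more tool, called after "Request:" as name(argument=value, ...) on one line, values as JSON. arm_command: Moves the arm, as the interface text tells. Its arguments: {"type":"object","properties":{"steps":{"type":"array"},"grip_force":{"type":"number"}},"required":["steps"]}

```bash
ls; mkdir -p pics; cat > h.py <<'E'
import numpy as np, cv2
from rig import sense, capture, finish_job, search_frame, trace
def K(p):
    h=p["frame"].shape[0]; f=h/2/np.tan(np.radians(p["fov_y"])/2); return f
def proj(p,X):
    X=np.atleast_2d(X); E=np.array(p["extrinsics"]); c=X@E[:3,:3].T+E[:3,3]
    s=c[:,:2]/c[:,2:]; r2=(s**2).sum(1,keepdims=True)
    return s*(1+p["k1"]*r2)*K(p)+[p["cx"],p["cy"]]
def onplane(p,uv,z):
    uv=np.atleast_2d(uv).astype(float); d=(uv-[p["cx"],p["cy"]])/K(p); s=d.copy()
    for _ in range(20): s=d/(1+p["k1"]*(s**2).sum(1,keepdims=True))
    E=np.array(p["extrinsics"]); R=E[:3,:3]; o=-R.T@E[:3,3]
    w=np.c_[s,np.ones(len(s))]@R
    return o+w*((z-o[2])/w[:,2])[:,None]
E
python3 - <<'E'
from h import *
print(sense())
for n in ["scene","side","wrist"]:
    p=capture(n); cv2.imwrite(f"pics/{n}0.png",p["frame"])
    E=np.array(p["extrinsics"]); print(n,p["fov_y"],p["k1"],(-E[:3,:3].T@E[:3,3]).round())
    for t in ["frame","wheel","wheel_top","rail","pointer_tip","rider_mark","board_centre","heatsink_centre","screwdriver_grip","jar_centre"]:
        try:
            r=search_frame(p,t)
            print(t,[(np.round(q["point"],1).tolist(),round(q["score"],2)) for q in r[:2]])
        except Exception as e: print(t,e)
E
```

```text
pics
{'time_s': 0.0, 'joints': array([ 1.02162895e+00,  3.13462549e-01,  1.49847085e+00, -8.17298761e-06,
        1.33097579e+00, -2.23395353e-01]), 'dq': array([ 1.55747257e-03, -1.09777795e-04,  5.64029991e-04,  3.74138577e-04,
       -6.47735356e-05,  1.02551711e-03]), 'tau': array([-1.11328345e-04, -4.12272298e+01, -2.59736717e+01, -2.35697016e-04,
        4.26205239e-03,  1.40092234e-05]), 'eef_pos': array([167.89112516, 497.15252739, 230.71593819]), 'ee_rot': array([-2.44323507e-04,  1.62165692e-01,  9.86763323e-01, -6.11259422e-04]), 'force': array([0.09710773, 0.45050926, 0.59076602]), 'wrist_torque': array([-0.01537188,  0.02130453, -0.01701386]), 'grip_width': 0.996826764925798}
scene 48.69751566333501 -0.10012337629369909 [1073. -203.  967.]
frame [([570.0, 29.7, 30.8], 0.64)]
wheel []
wheel_top [([565.8, 33.8, 25.8], 0.55)]
rail [([539.0, -21.1, 55.7], 0.96)]
pointer_tip [([536.3, -22.7, 54.3], 0.78)]
rider_mark []
board_centre [([603.7, 338.7, 12.0], 0.63)]
heatsink_centre []
screwdriver_grip [([434.1, -185.4, 22.6], 0.69), ([566.0, 30.7, 28.2], 0.2)]
jar_centre [([603.2
[... 170 characters left out ...]
[531.5, 4.8, 23.9], 0.77)]
rail [([521.9, -24.4, 55.2], 0.66), ([410.3, -185.7, 25.5], 0.62)]
pointer_tip [([521.2, -24.0, 56.1], 0.56)]
rider_mark [([523.5, -22.7, 55.5], 0.65), ([568.7, -218.9, 61.3], 0.21)]
board_centre [([599.8, 337.3, 9.1], 0.55)]
heatsink_centre [([371.9, 99.5, 23.5], 0.57)]
screwdriver_grip [([412.5, -186.5, 25.4], 0.88)]
jar_centre [([570.0, -219.6, 63.3], 0.58)]
wrist 66.34091299292263 -0.056320510341222124 [ 92. 523. 374.]
frame [([452.6, 109.3, 1.5], 0.65)]
wheel []
wheel_top [([454.5, 103.6, 1.0], 0.46)]
rail [([402.4, 128.2, 33.5], 0.29)]
pointer_tip []
rider_mark []
board_centre []
heatsink_centre [([402.9, 128.1, 34.3], 0.51)]
screwdriver_grip []
jar_centre []
```

View pics/scene0.png

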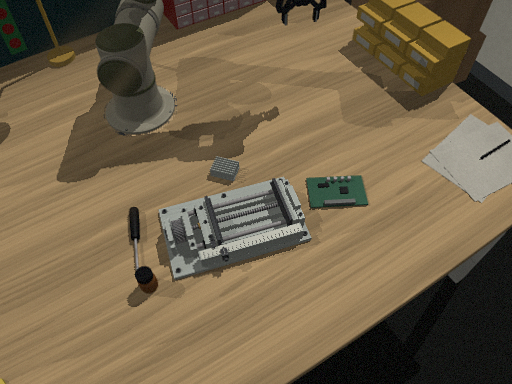

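View pics/side0.png

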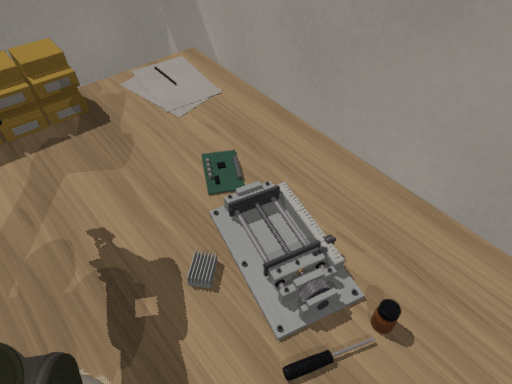

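The scene view shows the holder centred near (235,228), with the wheel at its left end. In the side view the holder centre is near (285,250), the wheel is near (318,292) and the rider is near (330,240). I'll get a rough frame pose from the base corners, then look with the wrist camera.

```bash
python3 - <<'E'
from h import *
a=capture("scene"); b=capture("side")
for p,uv in ((a,[(161,210),(174,278),(310,238)]),(b,[(211,209),(279,333),(363,297)])):
    X=onplane(p,uv,12); print(X.round(1).tolist())
    m=trace(p,"frame")
    if m:
        c,_=cv2.findContours(m[0]["mask"].astype(np.uint8),0,1); c=max(c,key=cv2.contourArea)
        print(m[0]["score"],cv2.approxPolyDP(c,4,True)[:,0].tolist())
A=a["frame"][165:290,145:325]; B=b["frame"][165:345,195:375]
im=np.hstack([cv2.resize(A,None,fx=2.2,fy=2.2,interpolation=2),np.zeros((275,1,3),np.uint8)])
B=cv2.resize(B,(397,397),interpolation=2)
im=np.vstack([im,np.zeros((397-275,397,3),np.uint8)]); cv2.imwrite("pics/c1.png",np.hstack([im,B]))
p=capture("wrist");E=np.array(p["extrinsics"]);print(E.round(3))
E
```

```text
[[408.9, -101.9, 12.0], [606.0, -156.0, 12.0], [688.4, 189.3, 12.0]]
0.75 [[204, 196], [194, 211], [208, 248], [222, 238]]
[[494.3, 240.1, 12.0], [411.6, -103.9, 12.0], [600.0, -159.0, 12.0]]
0.68 [[256, 181], [236, 188], [209, 213], [279, 338], [363, 294], [344, 269], [334, 237], [323, 233], [285, 182]]
[[ 3.20000e-01  9.47000e-01  0.00000e+00 -5.24944e+02]
 [ 9.01000e-01 -3.04000e-01  3.10000e-01 -3.97740e+01]
 [ 2.94000e-01 -9.90000e-02 -9.51000e-01  3.80570e+02]
 [ 0.00000e+00  0.00000e+00  0.00000e+00  1.00000e+00]]
```

View pics/c1.png

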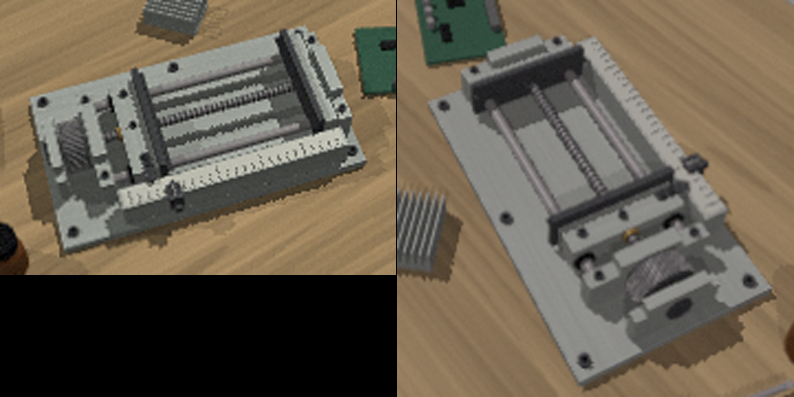

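Request:
arm_command(steps=[0.6,-0.85,0,0.2,0,0.6,-0.85,0,0.2,0,0.6,-0.85,0,0.2,0,0.6,-0.85,0,0.2,0,0.6,-0.85,0,0.2,0])

```text
time_s: 2.52
eef_pos: [318.8, 283.5, 231.5]
ee_rot: [0.0, 0.119, 0.993, 0.0]
force: [1.8, 0.3, 0.4]
grip_width: 0.001
```

Request:
arm_command(steps=[0.6,-0.85,0,0,0,0.6,-0.85,0,0,0,0.6,-0.85,0,0,0,0.6,-0.85,0,0,0,0.6,-0.85,0,0,0])

```text
time_s: 3.15
eef_pos: [468.9, 70.8, 231.4]
ee_rot: [0.0, 0.119, 0.993, 0.0]
force: [0.1, 0.6, 0.1]
grip_width: 0.003
```

Request:
arm_command(steps=[0.6,-0.85,-0.2,0,0,0.6,-0.85,-0.2,0,0,0.6,-0.85,-0.2,0,0,0,0,0,0,0,0,0,0,0,0])

```text
time_s: 3.78
eef_pos: [557.8, -54.8, 201.3]
ee_rot: [-0.0, 0.119, 0.993, 0.0]
force: [0.1, 0.6, 0.3]
grip_width: 0.002
```

```bash
python3 - <<'E'
from h import *
s=sense(); print(s["time_s"],s["eef_pos"],s["ee_rot"],s["force"],s["grip_width"])
p=capture("wrist"); np.save("p1.npy",p,allow_pickle=True)
for t in ["wheel","wheel_top","rail","pointer_tip","rider_mark"]:
    r=search_frame(p,t); print(t,[(np.round(q["point"],1).tolist(),round(q["score"],2)) for q in r[:2]])
cv2.imwrite("pics/w1.png",cv2.resize(p["frame"],(800,600),interpolation=2))
E
```

```text
3.775 [557.80946962 -54.75630856 201.28510687] [-1.86500492e-04  1.19010647e-01  9.92892951e-01  1.38142046e-04] [0.13859205 0.58946944 0.30797951] 0.002230826420786137
wheel [([533.1, -58.8, 47.0], 0.84), ([538.4, 40.2, 20.9], 0.6)]
wheel_top [([538.3, 41.0, 20.2], 0.64), ([628.5, -26.6, 58.4], 0.16)]
rail [([527.5, -20.5, 54.5], 0.74), ([414.2, -179.1, 25.1], 0.61)]
pointer_tip [([529.7, -19.3, 53.9], 0.69)]
rider_mark [([628.1, -25.7, 60.1], 0.86)]
```

View pics/w1.png

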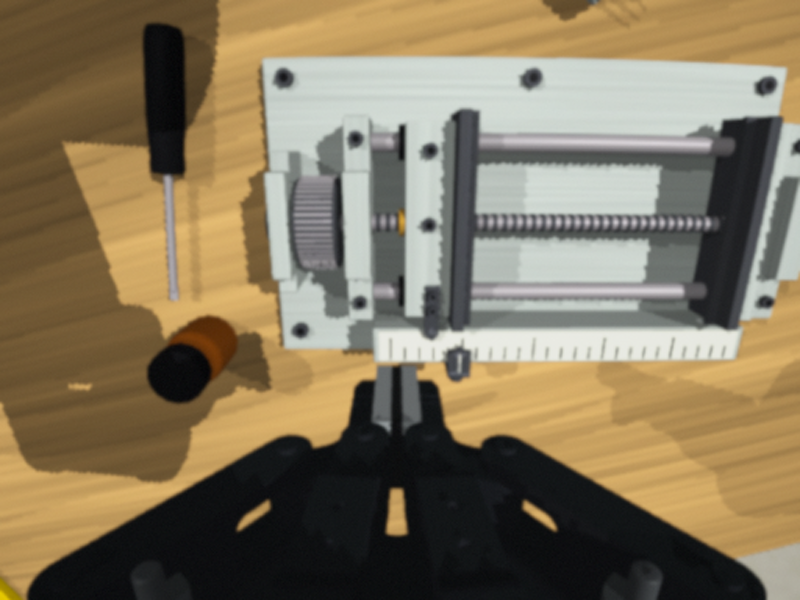

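The view is clear: the wheel centre is at (317,222), the pointer tip at about (432,336) and the rider point at about (458,350). The base corners are at (263,60), (785,66), (285,348) and (775,318).

```bash
python3 - <<'E'
from h import *
p=np.load("p1.npy",allow_pickle=True).item()
q=lambda l:(np.array(l,float)+.5)*.64-.5
C=onplane(p,q([(263,60),(285,348),(775,318),(786,67)]),12); print(C.round(1).tolist())
L=np.array([(-105,-180),(105,-180),(105,180),(-105,180)],float)
from scipy.optimize import least_squares
f=lambda v:(np.c_[np.cos(v[2])*L[:,0]-np.sin(v[2])*L[:,1]+v[0],np.sin(v[2])*L[:,0]+np.cos(v[2])*L[:,1]+v[1]]-C[:,:2])[:].ravel()
r=least_squares(f,[548,42,-.24],loss="soft_l1"); v=r.x; print(v,f(v).round(1))
R=np.array([[np.cos(v[2]),-np.sin(v[2])],[np.sin(v[2]),np.cos(v[2])]]); np.save("v.npy",v)
for n,uv,z in (("wheel",(317,222),73),("ptip",(432,336),57),("rider",(458,350),57)):
    X=onplane(p,q([uv]),z)[0]; print(n,X.round(1),((X[:2]-v[:2])@R).round(1))
W=R@[0,-140]+v[:2]; print("wheel top pred",W, proj(p,[[*W,74]])/.64)
c=p["frame"][175:260,225:345]; cv2.imwrite("pics/c2.png",cv2.resize(c,(780,552),interpolation=2))
E
```

```text
[[402.6, -107.9, 12.0], [604.4, -156.8, 12.0], [673.5, 231.8, 12.0], [485.3, 240.4, 12.0]]
[ 5.43837397e+02  4.32161934e+01 -2.26566796e-01] [ -1.6  -0.7   1.3   1.   13.1 -36.7  -3.3   1.8]
wheel [508.5 -91.   73. ] [  -4.3 -138.7]
ptip [602.6 -40.7  57. ] [ 76.1 -68.6]
rider [616.9 -25.6  57. ] [ 86.7 -50.6]
wheel top pred [512.38872211 -93.2058754 ] [[314.75119689 229.25546828]]
```

View pics/c2.png

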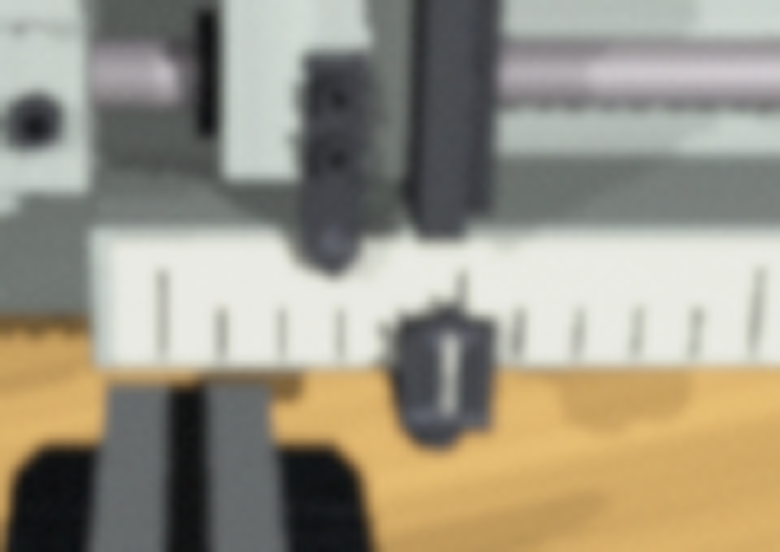

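Request:
arm_command(steps=[-0.23,-0.27,-0.68,0,0,-0.23,-0.27,-0.68,0,0,-0.23,-0.27,-0.68,0,0,0,0,-0.4,0,0,0,0,0,0,0])

```text
time_s: 4.7
eef_pos: [522.9, -95.2, 78.5]
ee_rot: [-0.001, 0.119, 0.993, 0.0]
force: [1.1, 0.8, 0.3]
grip_width: 0.001
```

Request:
arm_command(steps=[0,0,-0.08,0,0,0,0,-0.02,0,0,0,0,0,0,0])

```text
time_s: 5.08
eef_pos: [523.8, -95.6, 74.7]
ee_rot: [0.0, 0.119, 0.993, -0.0]
force: [-0.5, 0.0, 1.5]
grip_width: 0.005
```

Request:
arm_command(steps=[0,0,-0.03,0,0,0,0,0,0,0])

```text
time_s: 5.32
eef_pos: [523.7, -95.7, 73.0]
ee_rot: [0.0, 0.119, 0.993, -0.0]
force: [0.5, 0.2, 1.5]
grip_width: -0.0
```

Request:
arm_command(steps=[-0.08,0.02,-0.02,0,0,-0.02,0,-0.02,0,0,0,0,0,0,0])

```text
time_s: 5.7
eef_pos: [520.4, -95.0, 73.0]
ee_rot: [0.003, 0.119, 0.993, -0.0]
force: [2.6, 2.8, 14.9]
grip_width: -0.001
```

Request:
arm_command(steps=[-0.15,0.035,0,0,0,-0.15,0.035,0,0,0,-0.15,0.035,0,0,0,0,0,0,0,0])

```text
time_s: 6.2
eef_pos: [495.6, -89.2, 71.0]
ee_rot: [-0.0, 0.119, 0.993, 0.0]
force: [-3.0, 2.5, 5.5]
grip_width: 0.002
```

```bash
cat > m.py <<'E'
from h import *
import sys
p=capture("wrist"); np.save("p2.npy",p,allow_pickle=True); s=sense(); print(s["time_s"],s["eef_pos"].round(1),s["force"].round(1))
for t in ["pointer_tip","rider_mark","rail"]:
    r=search_frame(p,t); print(t,[(np.round(q["point"],1).tolist(),round(q["score"],2)) for q in r[:2]])
cv2.imwrite(sys.argv[1],cv2.resize(p["frame"],(800,600),interpolation=2))
E
python3 m.py pics/w2.png
```

```text
6.25 [495.6 -89.2  70.9] [-3.1  1.9  6.2]
pointer_tip [([507.8, -14.1, 53.5], 0.82)]
rider_mark [([503.7, -13.2, 55.7], 0.29)]
rail [([504.6, -14.4, 53.9], 0.85)]
```

View pics/w2.png

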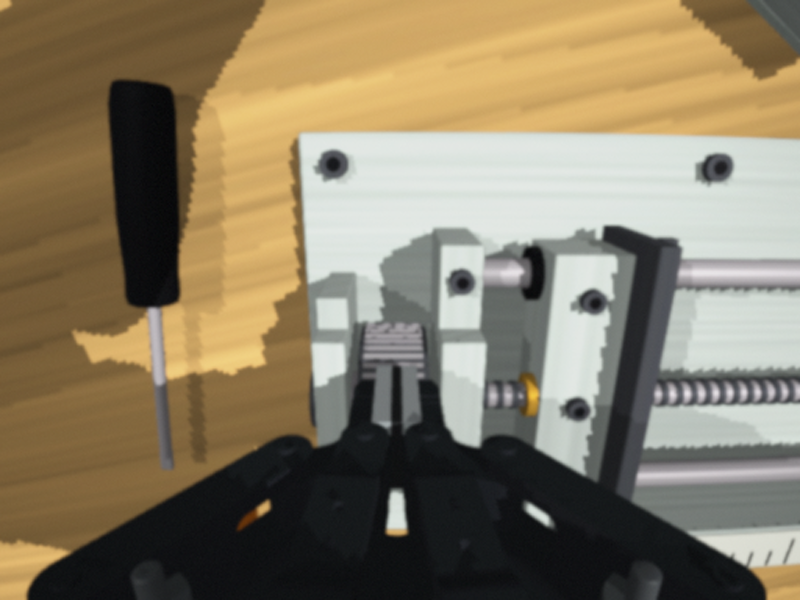

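Request:
arm_command(steps=[0,0,0.2,0,0,0.48,-0.112,0,0,0,0,0,-0.2,0,0,-0.24,0.056,0,0,0,-0.24,0.056,0,0,0])

```text
time_s: 7.02
eef_pos: [497.0, -89.8, 72.1]
ee_rot: [0.002, 0.119, 0.993, -0.001]
force: [0.1, 0.3, 0.8]
grip_width: 0.001
```

Request:
arm_command(steps=[0,0,0.2,0,0,0.48,-0.112,0,0,0,0,0,-0.2,0,0,-0.24,0.056,0,0,0,-0.24,0.056,0,0,0])

```text
time_s: 7.65
eef_pos: [497.0, -89.7, 72.0]
ee_rot: [0.002, 0.119, 0.993, -0.001]
force: [0.2, -0.3, 0.2]
grip_width: 0.005
```

Request:
arm_command(steps=[0,0,0,0,0])

```text
time_s: 7.78
eef_pos: [494.8, -88.9, 70.6]
ee_rot: [-0.001, 0.119, 0.993, 0.0]
force: [-4.5, 2.9, 7.9]
grip_width: 0.002
```

```bash
cp p2.npy p2a.npy; python3 m.py pics/w3.png; python3 - <<'E'
from h import *
a=np.load("p2a.npy",allow_pickle=True).item()["frame"]; b=np.load("p2.npy",allow_pickle=True).item()["frame"]
f=lambda u:int((u+.5)*.64)
for n,(x0,y0,x1,y1) in {"screw1":(570,280,615,325),"screw2":(555,385,600,435),"ref":(435,260,490,310),"bolt":(690,140,745,195)}.items():
    t=a[f(y0):f(y1),f(x0):f(x1)]; w=b[f(y0)-12:f(y1)+12,f(x0)-12:f(x1)+40]
    T=cv2.resize(t,None,fx=4,fy=4,interpolation=2); W=cv2.resize(w,None,fx=4,fy=4,interpolation=2)
    _,m,_,l=cv2.minMaxLoc(cv2.matchTemplate(W,T,cv2.TM_CCOEFF_NORMED)); print(n,m,l[0]/4-12,l[1]/4-12)
E
```

```text
7.825 [494.9 -88.9  70.5] [-4.7  1.5  8.3]
pointer_tip []
rider_mark []
rail [([521.7, -45.4, 51.0], 0.7), ([506.8, -7.7, 56.4], 0.56)]
screw1 0.9551687836647034 9.75 1.75
screw2 0.9566395282745361 9.75 1.5
ref 0.9983834624290466 0.0 1.75
bolt 0.9991092681884766 0.0 1.5
```

Request:
arm_command(steps=[0,0,0.2,0,0,0.48,-0.112,0,0,0,0,0,-0.2,0,0,-0.24,0.056,0,0,0,-0.24,0.056,0,0,0])

```text
time_s: 8.6
eef_pos: [497.1, -89.7, 72.0]
ee_rot: [0.003, 0.119, 0.993, -0.001]
force: [0.3, 0.8, 0.6]
grip_width: 0.002
```

Request:
arm_command(steps=[0,0,0.2,0,0,0.48,-0.112,0,0,0,0,0,-0.2,0,0,-0.24,0.056,0,0,0,-0.24,0.056,0,0,0])

```text
time_s: 9.22
eef_pos: [497.0, -89.7, 72.0]
ee_rot: [0.002, 0.119, 0.993, -0.001]
force: [0.1, -0.4, 1.0]
grip_width: 0.001
```

Request:
arm_command(steps=[0,0,0,0,0,0,0,0.5,0,0,0.6,0.4,0.8,0,0,0.6,0.4,0.8,0,0,0,0,0,0,0])

```text
time_s: 9.85
eef_pos: [558.0, -48.5, 177.6]
ee_rot: [0.002, 0.118, 0.993, -0.0]
force: [0.3, -0.8, -0.3]
grip_width: 0.003
```

```bash
cat > v.py <<'E'
from h import *
import sys
p=capture("wrist"); np.save("pv.npy",p,allow_pickle=True); s=sense(); print(s["time_s"],s["eef_pos"].round(1),s["force"].round(1))
v=np.load("v.npy"); R=np.array([[np.cos(v[2]),-np.sin(v[2])],[np.sin(v[2]),np.cos(v[2])]])
c=proj(p,[[*(R@[80,-50]+v[:2]),57]])[0]; print(c)
x,y=int(c[0])-60,int(c[1])-45; x=max(0,min(x,512-120)); y=max(0,min(y,384-90)); print("crop",x,y)
cv2.imwrite(sys.argv[1],cv2.resize(p["frame"][y:y+90,x:x+120],(780,585),interpolation=2))
E
python3 v.py pics/v1.png
```

```text
9.9 [556.4 -48.9 175.5] [ 0.6  0.2 -0.2]
[290.51820766 228.23093535]
crop 230 183
```

View pics/v1.png

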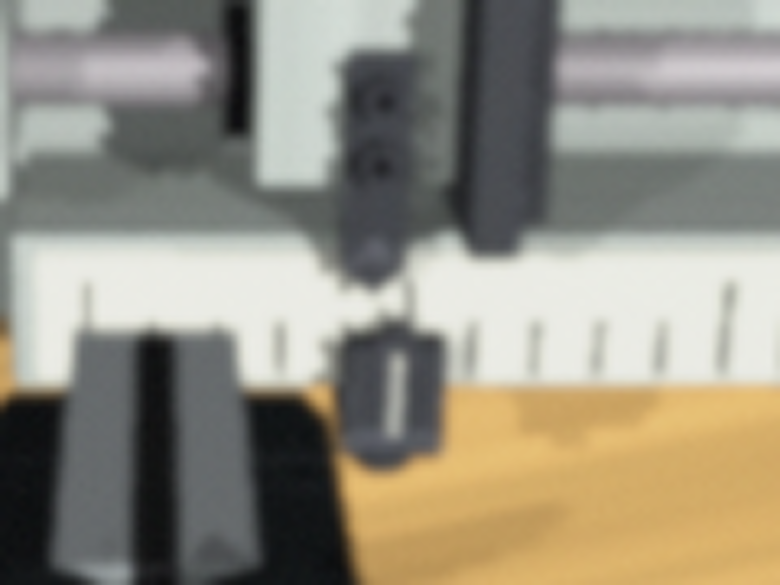

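Pointer tip is at about (377,282) in the crop and the rider point at about (392,322), which leaves roughly 2–3 mm. I'll look from closer, directly above.

Request:
arm_command(steps=[0.81,0.05,-0.4,0,0,0.81,0.05,-0.4,0,0,0.81,0.05,-0.4,0,0,0,0,-0.9,0,0,0,0,-0.4,0,0])

```text
time_s: 10.52
eef_pos: [675.2, -41.9, 46.2]
ee_rot: [-0.004, 0.119, 0.993, 0.0]
force: [0.0, -0.2, -0.8]
grip_width: -0.003
```

Request:
arm_command(steps=[0,0,0,0,0,0,0,0,0,0])

```text
time_s: 10.78
eef_pos: [678.1, -42.3, 52.6]
ee_rot: [0.001, 0.119, 0.993, -0.0]
force: [-0.4, 1.5, -0.6]
grip_width: 0.004
```

```bash
python3 v.py pics/v2.png
```

```text
10.825 [678.2 -42.2  52.8] [-0.1 -0.3 -0.4]
[258.54228552 118.64883587]
crop 198 73
```

View pics/v2.png

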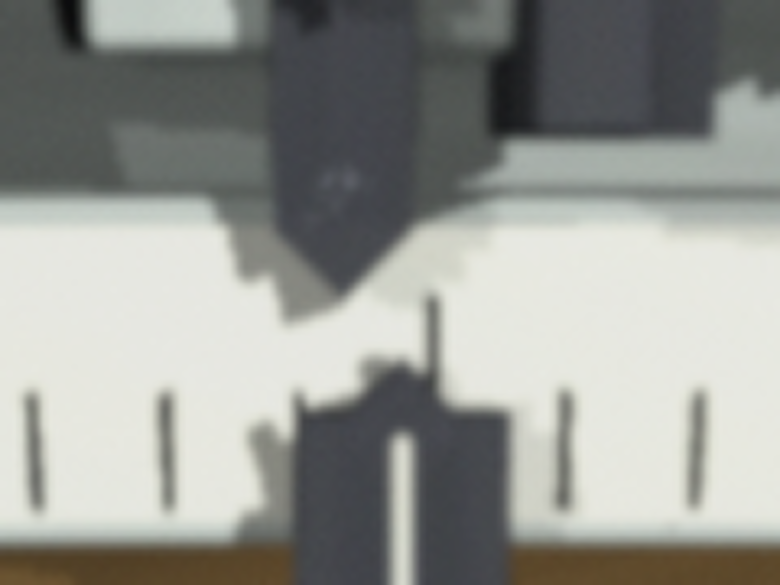

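Clear now: pointer tip at (342,298), rider point at (402,362). I'll convert these to frame coordinates.

```bash
cat > g.py <<'E'
from h import *
import sys
a=list(map(float,sys.argv[1:]))
p=np.load("pv.npy",allow_pickle=True).item(); v=np.load("v.npy")
q=(np.array(a[2:]).reshape(-1,2)+.5)/6.5-.5+a[:2]
X=onplane(p,q,57)
for yaw in (v[2],-.24,-.22):
    c,s=np.cos(yaw),np.sin(yaw); F=(X[:,:2]-v[:2])@np.array([[c,-s],[s,c]]); print(yaw,F.round(2).tolist(),"d",(F[1]-F[0]).round(2))
# yaw from scale bar front edge and ticks
if len(F)>3: d=X[3]-X[2]; print("edge yaw",np.arctan2(-d[0],d[1]))
E
python3 g.py 198 73 342 298 402 362 10 546 770 546
```

```text
-0.2265667962090233 [[79.85, -53.84], [84.39, -49.62], [97.37, -78.59], [98.05, -22.55]] d [4.54 4.22]
-0.24 [[80.57, -52.77], [85.05, -48.48], [98.42, -77.28], [98.34, -21.23]] d [4.48 4.28]
-0.22 [[79.5, -54.37], [84.06, -50.18], [96.85, -79.23], [97.9, -23.2]] d [4.56 4.19]
edge yaw -0.23873575860339596
```

Request:
arm_command(steps=[0,0,1,0,0,-0.79,-0.265,0,0,0,-0.79,-0.265,0,0,0,-0.79,-0.265,0,0,0,-0.79,-0.265,0,0,0])

```text
time_s: 11.45
eef_pos: [518.7, -95.4, 102.3]
ee_rot: [0.001, 0.119, 0.993, -0.0]
force: [0.5, -0.7, 0.2]
grip_width: -0.001
```

Request:
arm_command(steps=[0,0,-0.4,0,0,0,0,0,0,0])

```text
time_s: 11.7
eef_pos: [519.3, -95.0, 81.3]
ee_rot: [0.0, 0.119, 0.993, -0.0]
force: [0.8, 0.5, -0.4]
grip_width: 0.002
```

Request:
arm_command(steps=[0,0,-0.22,0,0,0,0,0,0,0])

```text
time_s: 11.95
eef_pos: [522.8, -95.8, 72.7]
ee_rot: [0.005, 0.119, 0.993, -0.001]
force: [3.2, -0.0, 16.0]
grip_width: -0.0
```

Request:
arm_command(steps=[-0.16,0.037,0,0,0,-0.16,0.037,0,0,0,-0.16,0.037,0,0,0,0,0,0,0,0])

```text
time_s: 12.45
eef_pos: [496.4, -89.4, 71.1]
ee_rot: [0.001, 0.119, 0.993, -0.0]
force: [-3.0, 2.0, 9.1]
grip_width: 0.003
```

Request:
arm_command(steps=[0,0,0.7,0,0,0.91,0.24,0,0,0,0.91,0.24,0,0,0,0.91,0.24,0,0,0,0.91,0.24,0,0,0])

```text
time_s: 13.08
eef_pos: [679.3, -40.5, 105.0]
ee_rot: [0.0, 0.119, 0.993, -0.0]
force: [-0.2, 0.3, 0.8]
grip_width: 0.001
```

Request:
arm_command(steps=[0,0,-0.9,0,0,0,0,0,0,0,0,0,0,0,0])

```text
time_s: 13.45
eef_pos: [678.0, -41.5, 61.4]
ee_rot: [0.001, 0.119, 0.993, -0.0]
force: [1.0, 0.3, -0.0]
grip_width: -0.001
```

```bash
python3 v.py pics/v3.png
```

```text
13.5 [678.3 -41.6  62. ] [ 0.1 -0.4  0.4]
[256.73174966 117.7379865 ]
crop 196 72
```

View pics/v3.png

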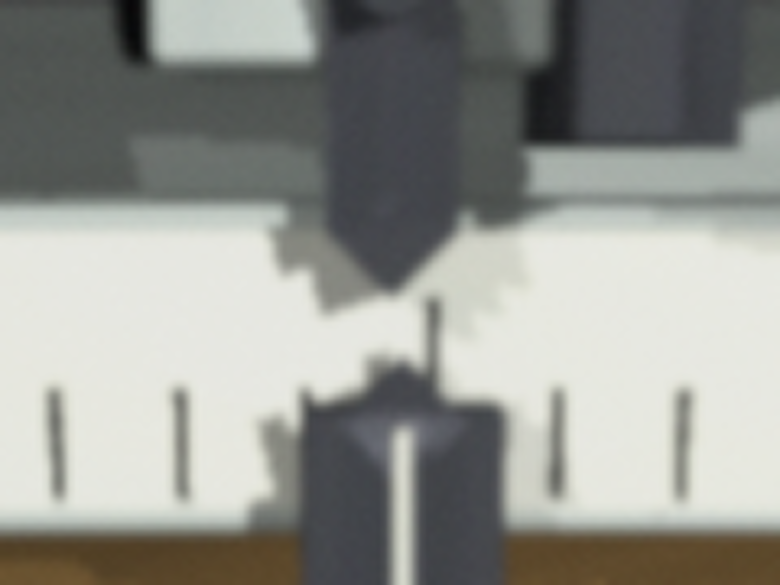

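Pointer tip is now at (393,295) and the rider point at (402,361).

```bash
python3 g.py 196 72 393 295 402 361 10 534 770 534
```

```text
-0.2265667962090233 [[79.62, -50.34], [84.54, -49.7], [97.45, -80.46], [98.17, -21.0]] d [4.92 0.64]
-0.24 [[80.29, -49.26], [85.2, -48.56], [98.52, -79.14], [98.44, -19.68]] d [4.91 0.7 ]
-0.22 [[79.29, -50.86], [84.21, -50.25], [96.92, -81.1], [98.03, -21.65]] d [4.92 0.61]
edge yaw -0.23855466663370362
```

Request:
arm_command(steps=[0,0,0.9,0,0,-0.83,-0.257,0,0,0,-0.83,-0.257,0,0,0,-0.83,-0.257,0,0,0,-0.83,-0.257,0,0,0])

```text
time_s: 14.12
eef_pos: [510.7, -93.4, 106.8]
ee_rot: [0.002, 0.119, 0.993, -0.001]
force: [0.5, -1.2, 1.0]
grip_width: 0.003
```

Request:
arm_command(steps=[0,0,-0.5,0,0,0,0,0,0,0,0,0,0,0,0])

```text
time_s: 14.5
eef_pos: [512.4, -92.9, 81.3]
ee_rot: [0.001, 0.119, 0.993, -0.0]
force: [0.2, -0.0, -0.1]
grip_width: -0.001
```

Request:
arm_command(steps=[0,0,-0.14,0,0,0,0,-0.04,0,0,0,0,0,0,0])

```text
time_s: 14.88
eef_pos: [513.4, -93.1, 73.0]
ee_rot: [0.003, 0.119, 0.993, -0.001]
force: [0.2, 0.5, 16.8]
grip_width: 0.002
```

Request:
arm_command(steps=[-0.05,0.012,0,0,0,-0.05,0.012,0,0,0,0,0,0,0,0])

```text
time_s: 15.25
eef_pos: [508.6, -92.0, 73.0]
ee_rot: [0.003, 0.119, 0.993, -0.001]
force: [0.8, 2.1, 14.9]
grip_width: 0.002
```

Request:
arm_command(steps=[0,0,0.7,0,0,0.85,0.255,0,0,0,0.85,0.255,0,0,0,0.85,0.255,0,0,0,0.85,0.255,0,0,0])

```text
time_s: 15.88
eef_pos: [677.9, -39.8, 105.6]
ee_rot: [0.0, 0.119, 0.993, -0.0]
force: [0.2, -0.7, -0.4]
grip_width: -0.003
```

Request:
arm_command(steps=[0,0,-1,0,0,0,0,-0.1,0,0,0,0,0,0,0,0,0,0,0,0])

```text
time_s: 16.38
eef_pos: [677.3, -40.9, 53.1]
ee_rot: [0.002, 0.119, 0.993, -0.0]
force: [0.9, -1.4, 0.4]
grip_width: -0.0
```

```bash
python3 v.py pics/v4.png
```

```text
16.425 [677.2 -40.8  52.9] [-0.4  0.3  0.1]
[256.06139321 120.93438824]
crop 196 75
```

View pics/v4.png

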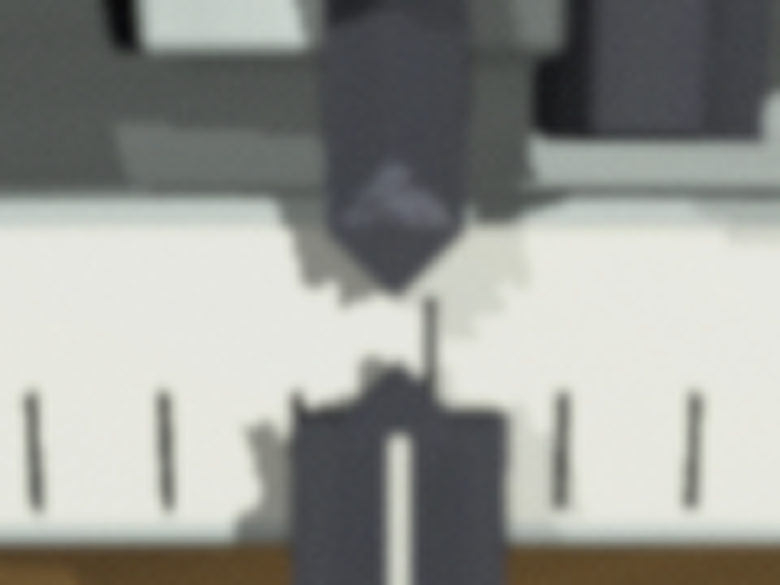

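Pointer tip is at (396,295) and the rider point at (399,362), so about 0.2 mm remains. I'll refine this at subpixel level using the midlines of the dark parts.

```bash
cat > s.py <<'E'
from h import *
p=np.load("pv.npy",allow_pickle=True).item(); v=np.load("v.npy"); g=cv2.cvtColor(p["frame"],6).astype(float)
R=lambda a:np.array([[np.cos(a),-np.sin(a)],[np.sin(a),np.cos(a)]])
def edges(y,x0,x1,th):  # dark run around the middle
    xs=np.linspace(x0,x1,20*(x1-x0)+1); r=np.interp(xs,np.arange(512),g[y]); m=np.where(r<th)[0]
    return xs[m[0]],xs[m[-1]]
x0,y0=int(__import__("sys").argv[1]),int(__import__("sys").argv[2])
F=lambda u,y,z,a:((onplane(p,[(u,y)],z)[0][:2]-v[:2])@R(a)).round(2)
for y in range(y0+37,y0+46):
    e=edges(y,x0+47,x0+75,140); print("ptr",y-y0,np.round(e,2),[F(np.mean(e),y,57,a)[1] for a in (-.2266,-.2386)])
for y in range(y0+56,y0+83,3):
    e=edges(y,x0+40,x0+84,140) if y>y0+63 else edges(y,x0+56,x0+65,140); print("rid",y-y0,np.round(e,2),[F(np.mean(e),y,57,a)[1] for a in (-.2266,-.2386)])
print(p["cx"],x0)
# yaw from bar's outer bottom/inner edges
E
python3 s.py 196 75
```

```text
ptr 37 [243.  265.1] [np.float64(-50.88), np.float64(-49.97)]
ptr 38 [243.   264.05] [np.float64(-51.13), np.float64(-50.21)]
ptr 39 [243.   263.05] [np.float64(-51.36), np.float64(-50.44)]
ptr 40 [243.   262.05] [np.float64(-51.6), np.float64(-50.67)]
ptr 41 [243.05 261.05] [np.float64(-51.82), np.float64(-50.89)]
ptr 42 [243.85 260.05] [np.float64(-51.88), np.float64(-50.93)]
ptr 43 [248.8  259.05] [np.float64(-50.97), np.float64(-50.02)]
ptr 44 [249.   258.05] [np.float64(-51.16), np.float64(-50.21)]Traceback (most recent call last):
  File "s.py", line 10, in <module>
    e=edges(y,x0+47,x0+75,140); print("ptr",y-y0,np.round(e,2),[F(np.mean(e),y,57,a)[1] for a in (-.2266,-.2386)])
  File "s.py", line 6, in edges
    return xs[m[0]],xs[m[-1]]
              ~^^^
IndexError: index 0 is out of bounds for axis 0 with size 0
```

```bash
sed -i 's/,140)/,105)/g; s/range(y0+37,y0+46)/range(y0+35,y0+44)/; s/m=np.where(r<th)\[0\]/m=np.where(r<th)[0]; m=m if len(m) else [0]/' s.py; python3 s.py 196 75; python3 g.py 196 75 396 295 399 362
```

```text
ptr 35 [245.75 265.8 ] [np.float64(-50.08), np.float64(-49.18)]
ptr 36 [246.3 265. ] [np.float64(-50.14), np.float64(-49.23)]
ptr 37 [247.35 264.05] [np.float64(-50.12), np.float64(-49.21)]
ptr 38 [248.3  263.05] [np.float64(-50.14), np.float64(-49.22)]
ptr 39 [249.3 262. ] [np.float64(-50.16), np.float64(-49.23)]
ptr 40 [250.3  261.05] [np.float64(-50.15), np.float64(-49.22)]
ptr 41 [251.3 260.1] [np.float64(-50.14), np.float64(-49.21)]
ptr 42 [252.35 259.05] [np.float64(-50.15), np.float64(-49.2)]
ptr 43 [253.65 258.05] [np.float64(-50.08), np.float64(-49.13)]
rid 56 [252. 252.] [np.float64(-51.94), np.float64(-50.92)]
rid 59 [252.3 261. ] [np.float64(-49.78), np.float64(-48.74)]
rid 62 [252. 261.] [np.float64(-49.86), np.float64(-48.81)]
rid 65 [241.05 272.85] [np.float64(-49.66), np.float64(-48.59)]
rid 68 [240.05 272.9 ] [np.float64(-49.9), np.float64(-48.81)]
rid 71 [240.   272.85] [np.float64(-49.94), np.float64(-48.83)]
rid 74 [239.95 272.55] [np.float64(-50.03), np.float64(-48.91)]
rid 77 [239.9 272.6] [np.float64(-50.05), np.float64(-48.91)]
rid 80 [239.45 272.8 ] [np.float64(-50.12), np.float64(-48.96)]
253.38355264113352 196
-0.2265667962090233 [[79.56, -49.79], [84.29, -49.62]] d [4.73 0.17]
-0.24 [[80.22, -48.72], [84.95, -48.48]] d [4.72 0.24]
-0.22 [[79.23, -50.31], [83.96, -50.17]] d [4.73 0.14]
```

About 0.28 mm remains. I'll make one small correction stroke.

Request:
arm_command(steps=[0,0,1,0,0,-0.826,-0.26,0,0,0,-0.826,-0.26,0,0,0,-0.826,-0.26,0,0,0,-0.826,-0.26,0,0,0])

```text
time_s: 17.05
eef_pos: [510.3, -93.1, 102.1]
ee_rot: [0.001, 0.119, 0.993, -0.0]
force: [1.3, -0.3, -0.7]
grip_width: 0.002
```

Request:
arm_command(steps=[0,0,-0.44,0,0,0,0,0,0,0,0,0,0,0,0])

```text
time_s: 17.42
eef_pos: [512.1, -92.7, 79.9]
ee_rot: [0.001, 0.119, 0.993, -0.0]
force: [-0.8, -0.9, -0.4]
grip_width: -0.001
```

Request:
arm_command(steps=[0,0,-0.1,0,0,0,0,-0.04,0,0,0,0,0,0,0])

```text
time_s: 17.8
eef_pos: [512.5, -92.7, 73.1]
ee_rot: [0.001, 0.119, 0.993, -0.0]
force: [0.1, 0.7, 9.8]
grip_width: -0.001
```

Request:
arm_command(steps=[-0.03,0.007,0,0,0,-0.03,0.007,0,0,0,0,0,0,0,0])

```text
time_s: 18.18
eef_pos: [509.7, -92.0, 73.1]
ee_rot: [0.002, 0.119, 0.993, -0.0]
force: [1.3, 1.4, 8.6]
grip_width: -0.005
```

Request:
arm_command(steps=[0,0,0.7,0,0,0.84,0.25,0,0,0,0.84,0.25,0,0,0,0.84,0.25,0,0,0,0.84,0.25,0,0,0])

```text
time_s: 18.8
eef_pos: [677.7, -41.1, 106.7]
ee_rot: [0.0, 0.119, 0.993, -0.0]
force: [-0.7, -0.5, 0.7]
grip_width: -0.001
```

Request:
arm_command(steps=[0,0,-1,0,0,0,0,-0.1,0,0,0,0,0,0,0,0,0,0,0,0])

```text
time_s: 19.3
eef_pos: [677.1, -42.2, 54.1]
ee_rot: [0.002, 0.119, 0.993, -0.0]
force: [0.2, 0.2, -0.2]
grip_width: 0.002
```

```bash
python3 v.py pics/v5.png
```

```text
19.35 [677.  -42.2  53.9] [-0.4 -0.1 -0.4]
[258.86184954 120.51287039]
crop 198 75
```

View pics/v5.png

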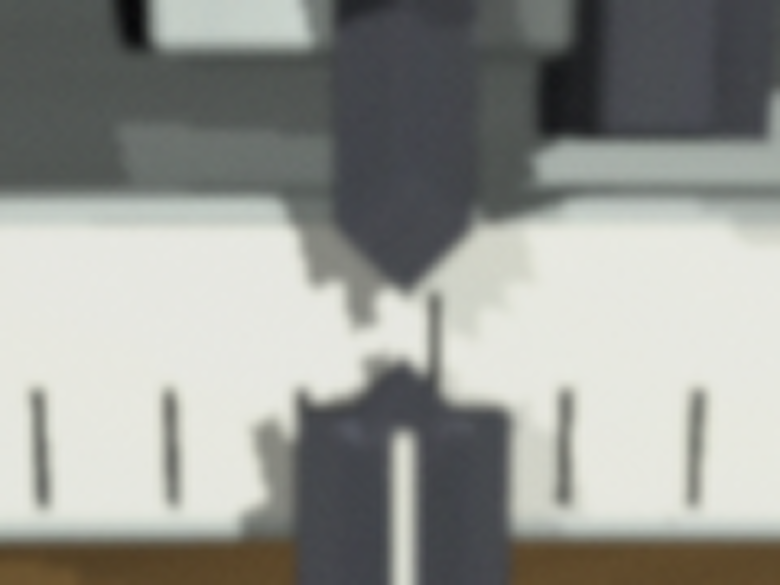

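Pointer tip is at (404,292) and the rider point at (403,362), so they look aligned. I'll confirm that numerically.

```bash
python3 s.py 198 75; python3 g.py 198 75 404 292 403 362
```

```text
ptr 35 [249.4  268.95] [np.float64(-49.82), np.float64(-48.91)]
ptr 36 [250.35 268.05] [np.float64(-49.81), np.float64(-48.9)]
ptr 37 [251.25 267.05] [np.float64(-49.84), np.float64(-48.92)]
ptr 38 [252.3  266.05] [np.float64(-49.83), np.float64(-48.91)]
ptr 39 [253.3  264.95] [np.float64(-49.85), np.float64(-48.93)]
ptr 40 [254.3 264. ] [np.float64(-49.85), np.float64(-48.91)]
ptr 41 [255.4 263. ] [np.float64(-49.83), np.float64(-48.89)]
ptr 42 [256.45 262.05] [np.float64(-49.81), np.float64(-48.86)]
ptr 43 [258.55 261.05] [np.float64(-49.55), np.float64(-48.6)]
rid 56 [258.7  259.55] [np.float64(-49.91), np.float64(-48.88)]
rid 59 [254.65 263.  ] [np.float64(-50.06), np.float64(-49.02)]
rid 62 [254. 263.] [np.float64(-50.22), np.float64(-49.17)]
rid 65 [243.95 275.45] [np.float64(-49.66), np.float64(-48.59)]
rid 68 [243.05 275.3 ] [np.float64(-49.92), np.float64(-48.83)]
rid 71 [242.65 275.25] [np.float64(-50.04), np.float64(-48.93)]
rid 74 [242.6 275.2] [np.float64(-50.07), np.float64(-48.95)]
rid 77 [242.55 275.15] [np.float64(-50.1), np.float64(-48.96)]
rid 80 [241.9 275.4] [np.float64(-50.21), np.float64(-49.05)]
253.38355264113352 198
-0.2265667962090233 [[79.54, -49.59], [84.51, -49.69]] d [ 4.97 -0.1 ]
-0.24 [[80.2, -48.52], [85.17, -48.55]] d [ 4.97 -0.04]
-0.22 [[79.21, -50.11], [84.18, -50.25]] d [ 4.97 -0.14]
```

Request:
arm_command(steps=[0,0,1,0,0,0,0,1,0,0,0,0,0,0,0])

```text
time_s: 19.73
eef_pos: [678.2, -42.3, 157.9]
ee_rot: [0.005, 0.119, 0.993, -0.001]
force: [0.5, 0.1, -0.8]
grip_width: 0.003
```

Pointer is at y ≈ -48.91 and the rider at ≈ -48.9, which agree within about 0.1 mm. The hand is clear, so I'm handing in.

```bash
python3 -c "
from rig import *
print(finish_job())"
```

```text
the job is handed in; nothing more can be done
None
```

The pointer now stands opposite the rider point, to within about 0.1 mm, and the job is handed in. I rolled the wheel with the shut fingertips: six strokes of about 24 mm, then two short corrections of 5 mm and 3 mm. The gap went from about 18.5 mm to 4.3, 0.7, 0.3 and finally about 0.

- **Alignment:** in the last close view from above, the pointer's midline was at frame y ≈ −48.91 mm and the rider's at about −48.9 mm. Picking the two tips by eye gave a difference of −0.04 to −0.14 mm, depending on the frame yaw used.
- **Measurement spread:** single rows of the rider scattered by about ±0.2 mm because of shadow at its edge. Before the last stroke the methods disagreed slightly, giving 0.2 to 0.35 mm of gap left.
- **Forces:** readings at the fingertip peaked at about 17 N. That is slightly above the 5 to 15 N suggested for turning the wheel, but well under the limits.
- **Scene:** I moved nothing but the wheel, and kept the hand clear of the rail, the rider and the loose things. I did not take a final picture of the loose things to confirm they had not moved.
- **Finish:** the hand ended about 100 mm above the holder's top and beyond its scale side, touching nothing, at 19.7 s of the 58 s allowed.

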